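Put the mixed-up hardware back in its picture trays

TASK

The flange, the pull handle and the post shoe have been put back in one another's trays. Sort them out: each must stand upright on its own base in the middle of the tray whose picture shows it, and the empty tray without a picture is free for parking a piece on the way. Leave the paint tin, the jar and the mallet where they are.

Things in the scene. Friction and masses are not known exactly. Their poses are not given: they have to be found in the camera images.
- flange_mid (a point): Floor flange of bare steel: round base disc 84 mm across, 6 mm thick, with an upright round collar 44 mm outside diameter in its middle; 46 mm high overall, about 0.45 kg. Point: on its axis, half-way up (23 mm above its underside); z is the axis, up.
- handle_mid (a point): Pull handle of bare steel, standing on two feet: a straight bar 96 mm long (along its x), 16 mm wide (y), 14 mm thick, its top 46 mm above the underside; feet at both ends 34 mm wide (y), 5 mm thick, their posts leaving 68 mm free under the bar. About 0.25 kg. Point: in the middle, half of its height up (23 mm above the underside; the bar lies from 32 to 46 mm); z up.
- shoe_mid (a point): Post shoe of bare steel: base plate 84 mm (its x) by 60 mm (y), 5 mm thick, with two upright plates 50 mm long (y) and 5 mm thick, whose outer faces are 50 mm apart (across x); 60 mm high overall, about 0.40 kg. Point: in the middle between the upright plates, half-way up (30 mm above the underside); z up.
- tray_flange: Fixed plywood tray: 140 mm square, floor 5 mm thick, 5 mm wide lip standing 10 mm above the bench (inside 130 mm square). Origin: middle of the tray, on the bench surface (z = 0); z up. On its +x side (away from the robot) a flat plate 64 mm (x) by 80 mm (y), 8 mm high or less, carries a dark picture on white: a round ring, the flange from above. The flange belongs in this tray.
- tray_handle: Fixed plywood tray: 140 mm square, floor 5 mm thick, 5 mm wide lip standing 10 mm above the bench (inside 130 mm square). Origin: middle of the tray, on the bench surface (z = 0); z up. On its +x side (away from the robot) a flat plate 64 mm (x) by 80 mm (y), 8 mm high or less, carries a dark picture on white: one narrow bar, the handle from above. The handle belongs in this tray.
- tray_shoe: Fixed plywood tray: 140 mm square, floor 5 mm thick, 5 mm wide lip standing 10 mm above the bench (inside 130 mm square). Origin: middle of the tray, on the bench surface (z = 0); z up. On its +x side (away from the robot) a flat plate 64 mm (x) by 80 mm (y), 8 mm high or less, carries a dark picture on white: a dark rectangle with two light stripes, the post shoe from above. The post shoe belongs in this tray.
- tray_spare: Fixed plywood tray: 140 mm square, floor 5 mm thick, 5 mm wide lip standing 10 mm above the bench (inside 130 mm square). Origin: middle of the tray, on the bench surface (z = 0); z up. It has no picture plate and is empty at the start: the free spot.
- tin: Bystander: closed paint tin, 84 mm diameter, 90 mm high, standing. Origin: centre of its underside.
- jar: Bystander: amber glass jar with dark lid, 68 mm diameter, 80 mm high, standing. Origin: centre of its underside.
- mallet: Bystander: rubber mallet lying on the bench, 250 mm long, 56 mm high. Origin: on the bench under the handle, 10 mm from its middle towards the head; x runs towards the head.

How it is judged (in metres and radians):
At the end, for the whole second after the job is handed in: Each piece lies in the tray with its picture, centre within 15 mm of the tray's middle, upright within 0.08 rad, its underside within 4 mm of the tray floor, and still (under 0.02 m/s) (horizontal distance between flange_mid and tray_flange below 0.015 m and angle between each of flange_mid, handle_mid, shoe_mid's own z axis and vertical below 0.08 rad and z of flange_mid in the frame of tray_flange below 0.032 m and linear speed of each of flange, handle, shoe below 0.02 m/s and horizontal distance between handle_mid and tray_handle below 0.015 m and z of handle_mid in the frame of tray_handle below 0.032 m and horizontal distance between shoe_mid and tray_shoe below 0.015 m and z of shoe_mid in the frame of tray_shoe below 0.039 m); the robot touches nothing.
It fails at once if the tin was displaced by more than 25 mm (distance of tin from where it was at the start of the episode above 0.025 m).
It fails at once if the jar was displaced by more than 25 mm (distance of jar from where it was at the start of the episode above 0.025 m).
It fails at once if the mallet was displaced by more than 25 mm (distance of mallet from where it was at the start of the episode above 0.025 m).
It also fails if it takes over 109 s, if anything falls off the work surface, if the arm or the gripper's body presses on something with over 40 N, if the wrist force passes 120 N, or if a joint passes its speed limit or range.

ROBOT

A 6-joint arm with a two-finger parallel gripper is mounted at the origin on the work surface. World frame = base frame: x ahead of the robot, y to its left, z up, the work surface at z = 0. Lengths are in mm, angles in degrees, forces in N, time in s.
With the tool pointing down it reaches from about 300 to 850 mm from the base axis. Payload 4.2 kg.
Tool frame: the origin (TCP) lies at the centre of the arm's flange, where the gripper is bolted on; the fingertips stand 191 mm ahead of it and the grasp point (between the pads) lies 172 mm ahead of it; z points along the fingers, x is the direction in which the jaws open and shut, and the axes are right-handed (so a half turn about z gives the same grasp; the last joint's range is limited). The gripper opens to 91 mm and grips with 3 to 60 N. Pads are 32 mm wide; open, the fingers measure 118 mm over their backs; the gripper's body (76 mm by 178 mm) begins 60 mm behind the grasp point.
Start: joints at [-77.636, 18.312, 89.639, -0, 72.044, -1.146], TCP at [134.33, -559.087, 404.776] pointing down, gripper open.
Joint ranges: [-177.97, 177.97], [-48.28, 115.42], [12.27, 149.76], [-77.06, 257.06], [2.81, 150.46], [-146.56, 146.56]. Speed limits (degrees/s): [147.25, 147.25, 180, 180, 180, 180].

INTERFACE

Orientations are given as [roll, pitch, yaw] about the fixed x, y, z axes, in that order (R = Rz(yaw) Ry(pitch) Rx(roll)).
In Python, from workcell import telemetry, imaging, env gives the robot as it stands. The module is installed in compiled form; this text tells all that it offers.
- The arm moves only by the tool jog_arm, never from a script. Its argument "series" is a list of rows, each a list of 3 entries, a list of its own where there are three numbers: the shift along the world's x, y, z in mm, then the turn, a rotation vector about the world's x, y, z in rad, then the opening, from 0 (shut) to 1 (fully open). In form: [[[x, y, z], [ax, ay, az], jaw], ...]. A call has exactly 5 rows; each row is the pose to reach, as a shift and turn from the pose measured when the call began; what a row does not reach only later rows make up. A row lasts 1/12 s, in which the tool goes at most 41.7 mm and 7.16 degrees, less where a joint would pass 70% of its speed; a pose out of reach is approached as far as the arm can. A call with a gripper value outside its range is refused whole. The fingers move at their own pace and stop on an object; "squeeze" is the grip in N (left out, the last holds). Time passes only in rows, so rows that repeat a pose let the fingers close, or fill a call up. It gives the time, the measured TCP pose, the force and the opening at its end, in the units of the state.
- telemetry.state(): the state, without advancing time (a new reading comes with each control period).
- imaging.grab_frame(name): name is "scene" or "side" or "wrist"; returns a dict with "pixels" (480x640x3 uint8, red, green, blue), "fov_y" (degrees; the focal length in pixels is half the picture's height over the tangent of half this angle, whatever the lens; pixels are square), "cx", "cy" (the principal point, pixels), "R" (3x3) and "t" (3): a world point X has camera coordinates R X + t; the wrist camera has in their place "T_tool_cam" (4x4, takes a point from camera to tool coordinates, whose origin is the TCP and whose axes are the tool frame's). Camera axes: x right, y down, z forward; pixel columns grow to the right and rows downward; lengths in mm; the calibration is good to about 2 mm. A picture is of the moment at which its call begins: read the wrist's pose just before it. There is no depth.
- env.job_done(): hands the job in, once; it reports no verdict.
The state is a dict: "time_s": time; "qpos": joint angles; "qvel": joint speeds; "effort": joint torques, N m; "ee_pos": TCP position; "ee_rot": TCP orientation; "force": force on the tool from outside, world axes, zero at the start; "torque": the same for the moment, N m; "gripper_width": finger opening in mm.
Only numpy, scipy, OpenCV 4.12 (cv2) and the standard library are available. Lean on these libraries where they do the work, as an engineer would, in place of code of your own. Each camera call takes 0.05 s, during which the arm holds its last target.

## Working session

There is one attempt and no reset: what is moved stays moved. The work goes in short steps, Python scripts to look and compute and a tool call to move; the robot and the scene stay as the last step left them, time stands still between calls to the robot, and variables do not carry over. Pictures are saved under pics/ and viewed, and the job is handed in when it is done.

Besides the shell and the picture viewer there is one more tool, called after ">>>" as a command line: name --argument value ..., lists and objects as JSON in quotes. jog_arm: Moves the arm, as the interface text tells. Its arguments: {"type":"object","properties":{"series":{"type":"array"},"squeeze":{"type":"number"}},"required":["series"]}

```bash
mkdir -p pics; python3 - <<'E'
from workcell import telemetry, imaging, env
import cv2,pickle
s=telemetry.state();print(s)
for n in ["scene","side","wrist"]:
    f=imaging.grab_frame(n)
    cv2.imwrite(f"pics/{n}0.png",f["pixels"][:,:,::-1])
    pickle.dump((s,f),open(f"{n}0.pkl","wb"))
    print(n,{k:v for k,v in f.items() if k!="pixels"})
E
```

```text
{'time_s': 0.0, 'qpos': array([-7.76359970e+01,  1.83504541e+01,  8.97090665e+01, -6.59603765e-04,
        7.20436357e+01, -1.14754531e+00]), 'qvel': array([ 0.04763294,  0.04303279, -0.0866105 ,  0.05034275, -0.02632213,
       -0.0053918 ]), 'effort': array([-2.14322885e-03, -4.12464631e+01, -2.31974816e+01,  7.26059242e-02,
        4.57703532e-02, -1.54686522e-04]), 'ee_pos': array([ 134.28724222, -558.9079415 ,  403.91385346]), 'ee_rot': array([-1.79998561e+02,  1.03148192e-01, -7.64882465e+01]), 'force': array([-0.49020048, -0.62651898, -0.95655476]), 'torque': array([-0.01556879, -0.03931726, -0.02934267]), 'gripper_width': 91.00735091812403}
scene {'fov_y': 46.70379409362514, 'cx': 317.5097961011078, 'cy': 239.51531119192714, 'R': array([[-7.58103567e-02,  9.97122210e-01, -2.96700937e-04],
       [ 7.06209537e-01,  5.34824432e-02, -7.05979970e-01],
       [-7.03932440e-01, -5.37301264e-02, -7.08231737e-01]]), 't': array([  53.13165759, -373.61053724, 1529.34841851])}
side {'fov_y': 51.29864135792344, 'cx': 316.3374139614187, 'cy': 240.20988018956922, 'R': array([[-0.99568768, -0.09036243, -0.02099214],
       [-0.03444317,  0.5701999 , -0.82078362],
       [ 0.08613772, -0.8165211 , -0.57085339]]), 't': array([ 602.57727232,   56.75214465, 1098.53527236])}
wrist {'fov_y': 61.121408874103494, 'cx': 317.9612320361541, 'cy': 243.65875202921248, 'T_tool_cam': array([[ 9.99999684e-01,  4.66819417e-04,  6.43830599e-04,
        -1.23131745e+00],
       [-6.10904616e-04,  9.69246340e-01,  2.46091771e-01,
        -6.87915265e+01],
       [-5.09150034e-04, -2.46092086e-01,  9.69246318e-01,
         1.94512964e+01],
       [ 0.00000000e+00,  0.00000000e+00,  0.00000000e+00,
         1.00000000e+00]])}
```

View pics/scene0.png

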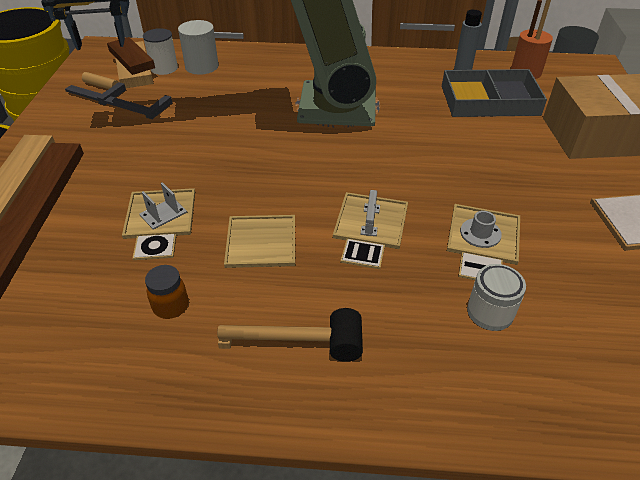

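View pics/side0.png

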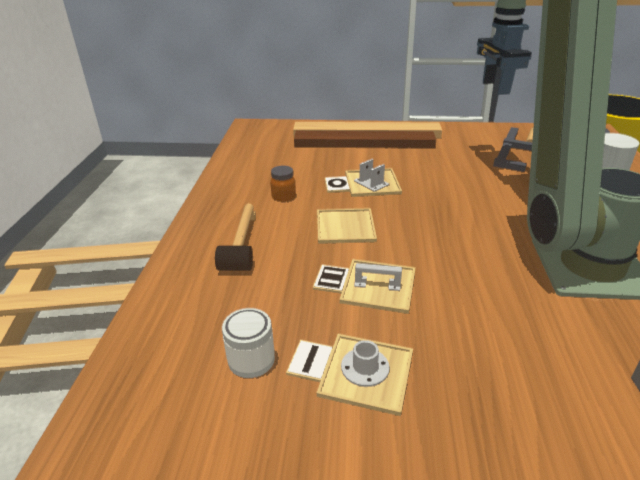

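View pics/wrist0.png

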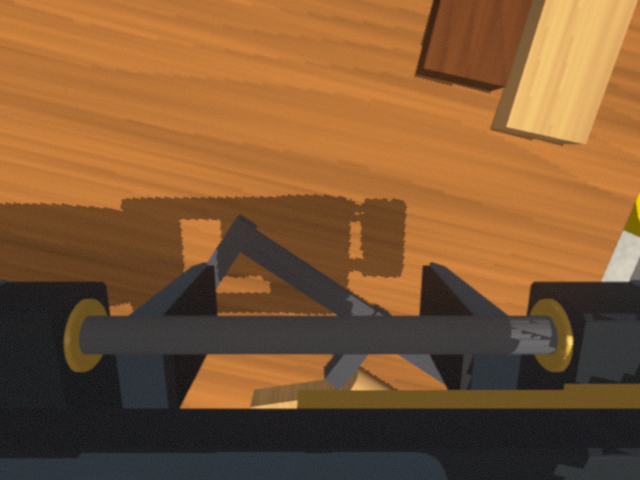

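The scene shows, from left to right:
- The shoe in the ring tray, around (160,212).
- The empty tray at (261,241).
- The handle in the shoe tray, around (370,218).
- The flange in the bar (handle) tray, around (484,232), with the tin behind its plate.

I'll enlarge these areas to measure them.

```bash
python3 - <<'E'
import cv2
im=cv2.imread("pics/scene0.png")
a=im[170:280,110:310]; b=im[180:290,325:535]
def up(a,x0,y0,n,s):
    a=cv2.resize(a,None,fx=s,fy=s,interpolation=cv2.INTER_CUBIC)
    for i in range(0,a.shape[1],10*s):
        cv2.line(a,(i,0),(i,6),(0,0,255),1); cv2.putText(a,str(x0+i//s),(i,16),0,.35,(255,255,255),1)
    for i in range(0,a.shape[0],10*s):
        cv2.line(a,(0,i),(6,i),(0,0,255),1); cv2.putText(a,str(y0+i//s),(8,i+4),0,.35,(255,255,255),1)
    cv2.imwrite(n,a)
up(im[180:270,115:205],115,180,"pics/c1.png",6)
up(im[205:275,215:305],215,205,"pics/c2.png",6)
up(im[180:270,325:415],325,180,"pics/c3.png",6)
up(im[195:285,440:530],440,195,"pics/c4.png",6)
s=cv2.imread("pics/side0.png")
up(s[150:205,320:410],320,150,"pics/s1.png",8)
up(s[250:315,310:420],310,250,"pics/s3.png",7)
up(s[325:415,285:415],285,325,"pics/s4.png",6)
E
```

```text
(no output)
```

View pics/c1.png

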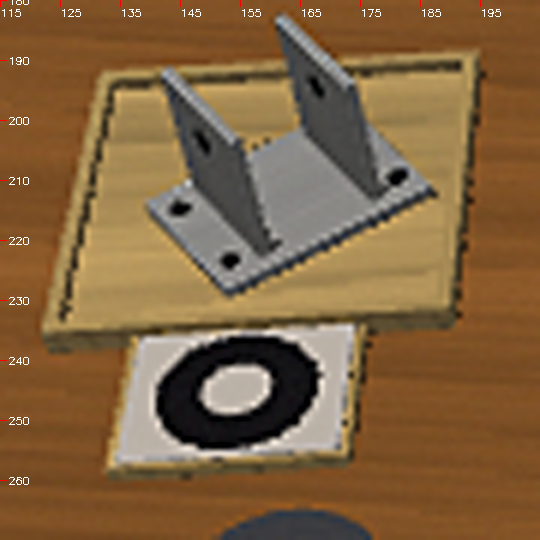

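View pics/c2.png

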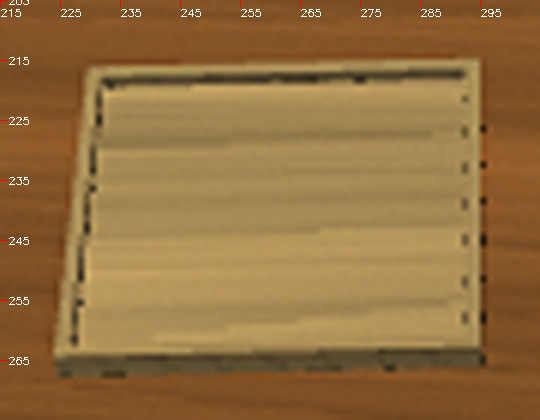

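View pics/c3.png

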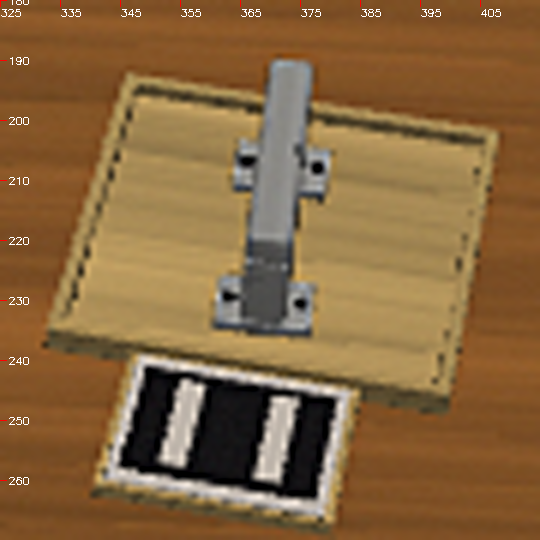

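View pics/c4.png

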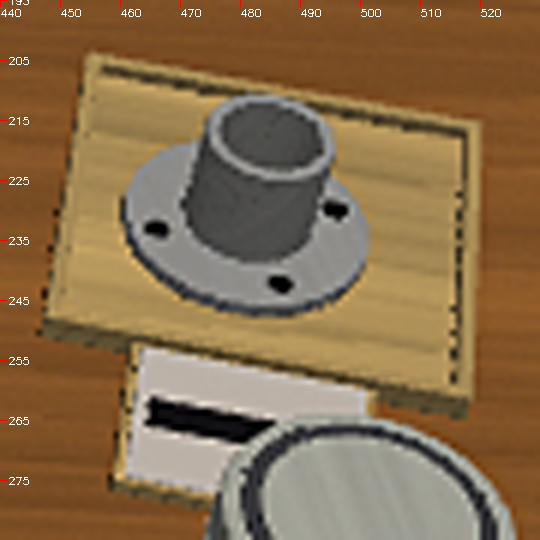

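View pics/s1.png

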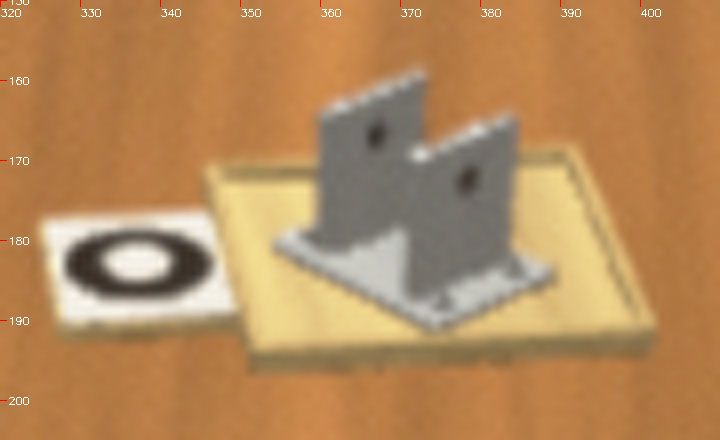

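View pics/s3.png

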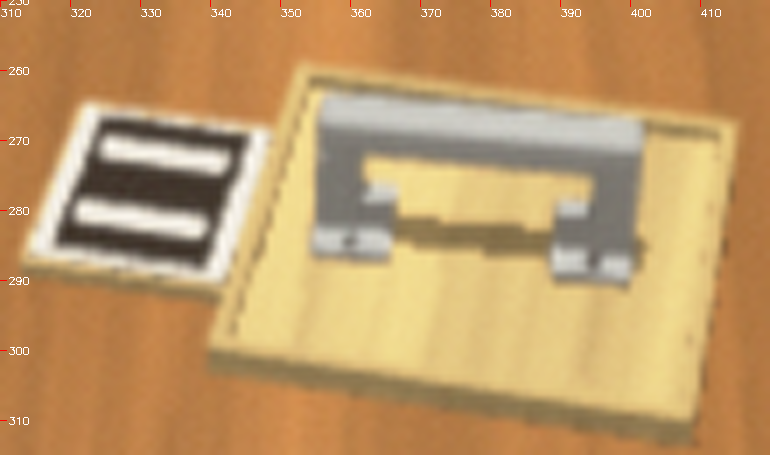

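View pics/s4.png

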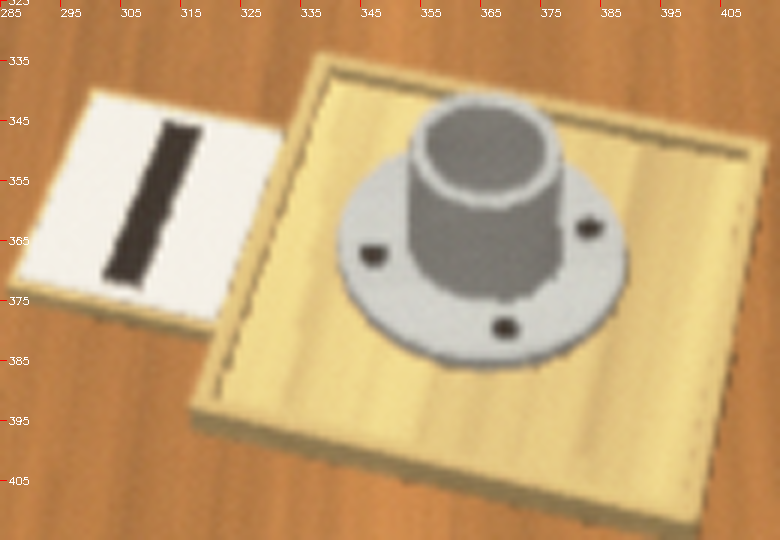

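```bash
cat > h.py <<'E'
import numpy as np,pickle
from scipy.optimize import least_squares
C={n:pickle.load(open(f"{n}0.pkl","rb"))[1] for n in ("scene","side")}
def proj(f,X):
    X=np.atleast_2d(X); c=X@np.array(f["R"]).T+f["t"]; F=240/np.tan(np.radians(f["fov_y"]/2))
    return np.c_[f["cx"]+F*c[:,0]/c[:,2], f["cy"]+F*c[:,1]/c[:,2]]
def ray(f,uv,z):
    F=240/np.tan(np.radians(f["fov_y"]/2)); d=np.array(f["R"]).T@np.array([(uv[0]-f["cx"])/F,(uv[1]-f["cy"])/F,1]); o=-np.array(f["R"]).T@f["t"]
    return o+d*(z-o[2])/d[2]
def pix(p,x0,y0,s): p=np.array(p,float); return (p+.5)/s-.5+np.array([x0,y0])
def fit(obs,x0):
    # obs list of (cam, local pts Nx3, px Nx2); pose x,y,yaw
    def r(p,which=None):
        c,s=np.cos(p[2]),np.sin(p[2]); R=np.array([[c,-s,0],[s,c,0],[0,0,1]])
        out=[]
        for n,L,P in obs:
            out.append((proj(C[n],np.array(L)@R.T+[p[0],p[1],0])-P).ravel())
        return np.concatenate(out)
    s=least_squares(r,x0,x_scale=[10,10,.1]); return s.x[:2],np.degrees(s.x[2]),np.round(np.abs(s.fun).max(),2)
E
python3 - <<'E'
from h import *
# order far-robot: scene TL=-x,-y ; TR=-x,+y ; BR=+x,+y; BL=+x,-y
T=[[-70,-70,10],[-70,70,10],[70,70,10],[70,-70,10]]
# side order: given L-top, R-top, R-bot, L-bot: left=+x, top=-y
TS=[[70,-70,10],[-70,-70,10],[-70,70,10],[70,70,10]]
sc={'flange':([(105,73),(478,55),(455,315),(42,332)],115,180),'spare':([(88,68),(480,60),(480,350),(55,357)],215,205),
'shoe':([(128,73),(498,132),(450,400),(45,335)],325,180),'handle':([(88,55),(481,123),(468,400),(42,322)],440,195)}
sd={'flange':([(205,167),(575,147),(655,328),(250,347)],320,150,8),'shoe':([(303,63),(738,122),(693,422),(208,350)],310,250,7),'handle':([(318,53),(768,145),(700,525),(190,408)],285,325,6)}
for k in sc:
    p,x,y=sc[k]; P=pix(p,x,y,6); g=ray(C['scene'],P.mean(0),10)
    o1=[('scene',T,P)]; print(k,'scene',fit(o1,[*g[:2],0]))
    if k in sd:
        p,x,y,s=sd[k]; o2=[('side',TS,pix(p,x,y,s))]
        print('  side',fit(o2,[*g[:2],0]),'both',fit(o1+o2,[*g[:2],0]))
print('collar',ray(C['scene'],pix((269,138),440,195,6),51),ray(C['side'],pix((486,149),285,325,6),51))
# handle bar top: local x along bar; scene near end (+x world) 
H=[[-48,-8,51],[-48,8,51],[48,-8,51],[48,8,51]]
P=pix([(272,62),(311,65),(247,240),(292,242)],325,180,6); g=ray(C['scene'],P.mean(0),51)
o1=[('scene',H,P)]
o2=[('side',[H[2],H[0],H[1],H[3]],pix([(323,95),(643,120),(641,152),(318,126)],310,250,7))]
print('handle',fit(o1,[*g[:2],0]),fit(o2,[*g[:2],0]),fit(o1+o2,[*g[:2],0]))
# shoe: front->right edge is local x (84). 
S=[[-42,-30,10],[-42,30,10],[42,30,10]]
P=pix([(148,207),(230,293),(437,190)],115,180,6)
g=[ray(C['scene'],q,10)[:2] for q in P]; print(g)
E
```

```text
flange scene (array([ 478.68265284, -359.5084384 ]), np.float64(9.044533568425503), np.float64(0.58))
  side (array([ 477.61513084, -357.73225488]), np.float64(9.107849166055864), np.float64(0.37)) both (array([ 478.13295378, -359.41340282]), np.float64(9.065460274205545), np.float64(0.68))
spare scene (array([ 545.39470666, -129.3003265 ]), np.float64(6.042742845050707), np.float64(0.28))
shoe scene (array([466.03396323,  97.30584567]), np.float64(-9.046954746632045), np.float64(0.55))
  side (array([464.16085125,  99.21220723]), np.float64(-9.198211559075075), np.float64(0.52)) both (array([464.69378283,  97.92504952]), np.float64(-9.121524320931163), np.float64(1.0))
handle scene (array([488.88839179, 332.86009158]), np.float64(-11.412267792065654), np.float64(0.51))
  side (array([487.49655146, 335.11656852]), np.float64(-11.339562947199706), np.float64(0.45)) both (array([487.71295413, 334.04526075]), np.float64(-11.373440172579185), np.float64(0.88))
collar [492.38257325 324.19163668  51.        ] [490.84625847 327.16200347  51.        ]
handle (array([469.56907415,  94.94392649]), np.float64(-4.163547896066056), np.float64(0.56)) (array([467.31097966,  99.23786913]), np.float64(-3.871443081934786), np.float64(0.54)) (array([467.89492681,  96.17608714]), np.float64(-4.1717449077361675), np.float64(1.19))
[array([ 491.82039131, -401.04136463]), array([ 533.25342179, -359.03176127]), array([ 475.04692546, -299.74044368])]
```

```bash
python3 - <<'E'
from h import *
print('tin',ray(C['scene'],(499,283),90),ray(C['side'],(248,326),90)); print('jar',ray(C['scene'],(163,277),80),ray(C['side'],(282,173),80))
print('mallet head',ray(C['scene'],(346,320),56))
S=[[-42,-30,10],[-42,30,10],[42,30,10]]
# top outer corners of plates z65. scene: left plate (local x -25): far (165,70) y=-25, near(240,140) y=25 ; right plate (350,87)=inner?
P=pix([(148,207),(230,293),(437,190)],115,180,6)
# in scene: left/front on side -x'?? take local x dir = front->right ~134deg; left=( -42, y?) 
import math
for sg in (1,-1):
  S=[[-42,sg*30,10],[-42,-sg*30,10],[42,-sg*30,10]]
  o1=[('scene',S,P)]
  print(fit(o1,[483,-350,math.radians(134)]))
  # side: left(272,242)=front corner(533,-359)?; front(435,328)=right corner (475,-300); right (557,272)= back corner
  SS=[[-42,-sg*30,10],[42,-sg*30,10],[42,sg*30,10]]
  o2=[('side',SS,pix([(272,242),(435,328),(557,272)],320,150,8))]
  print(fit(o2,[483,-350,math.radians(134)]),fit(o1+o2,[483,-350,math.radians(134)]))
E
```

```text
tin [701.12812403 312.82602597  90.        ] [689.32248814 324.89721445  90.        ]
jar [ 722.95132452 -271.01259519   80.        ] [ 717.55560769 -252.52845525   80.        ]
mallet head [774.03900783  53.99533185  56.        ]
(array([ 483.03181589, -350.42374153]), np.float64(134.92082057244593), np.float64(0.23))
(array([ 480.20134439, -347.359545  ]), np.float64(134.0656943999654), np.float64(0.2)) (array([ 481.6792717 , -350.31684558]), np.float64(134.86990238411096), np.float64(0.74))
(array([ 510.33714682, -340.78434946]), np.float64(83.53113032290679), np.float64(18.79))
(array([ 484.67685119, -316.06661482]), np.float64(209.24298545344698), np.float64(11.3)) (array([ 494.73964697, -337.40011411]), np.float64(130.52833051735797), np.float64(21.69))
```

>>> jog_arm --series '[[[348,209,-84],[0,0,0.546],1],[[348,209,-84],[0,0,0.546],1],[[348,209,-84],[0,0,0.546],1],[[348,209,-84],[0,0,0.546],1],[[348,209,-84],[0,0,0.546],1]]'

```text
time_s: 0.57
ee_pos: [310.3, -452.8, 361.7]
ee_rot: [-180.0, 0.1, -45.0]
force: [0.6, -0.1, -0.3]
gripper_width: 91.1
```

>>> jog_arm --series '[[[172,103,-42],[0,0,0],1],[[172,103,-42],[0,0,0],1],[[172,103,-42],[0,0,0],1],[[172,103,-42],[0,0,0],1],[[172,103,-42],[0,0,0],1]]'

```text
time_s: 0.98
ee_pos: [483.9, -348.2, 319.0]
ee_rot: [-180.0, 0.1, -44.9]
force: [-0.5, -0.5, -0.1]
gripper_width: 91.1
```

>>> jog_arm --series '[[[-2,-2,-35],[0,0,0],1],[[-2,-2,-70],[0,0,0],1],[[-2,-2,-90],[0,0,0],1],[[-2,-2,-102],[0,0,0],1],[[-2,-2,-102],[0,0,0],1]]'

```text
time_s: 1.4
ee_pos: [481.1, -349.3, 213.5]
ee_rot: [179.9, 0.5, -44.9]
force: [-0.3, 0.4, -0.2]
gripper_width: 91.5
```

```bash
cat > snap.py <<'E'
import sys,cv2
from workcell import telemetry, imaging
s=telemetry.state(); print(s['ee_pos'].round(1),s['ee_rot'].round(1),s['gripper_width'],s['force'].round(1))
n,tag,x0,x1,y0,y1,k=sys.argv[1],sys.argv[2],*map(int,sys.argv[3:])
im=imaging.grab_frame(n)["pixels"][:,:,::-1]
a=cv2.resize(im[y0:y1,x0:x1],None,fx=k,fy=k,interpolation=cv2.INTER_CUBIC)
for i in range(0,a.shape[1],10*k): cv2.line(a,(i,0),(i,6),(0,0,255),1); cv2.putText(a,str(x0+i//k),(i,16),0,.35,(255,255,255),1)
for i in range(0,a.shape[0],10*k): cv2.line(a,(0,i),(6,i),(0,0,255),1); cv2.putText(a,str(y0+i//k),(8,i+4),0,.35,(255,255,255),1)
cv2.imwrite(f"pics/{tag}.png",a)
E
python3 snap.py scene g1 100 230 130 250 6
```

```text
[ 481.1 -349.3  213.5] [179.9   0.5 -44.9] 91.45668938405942 [-0.3  0.4 -0.2]
```

View pics/g1.png

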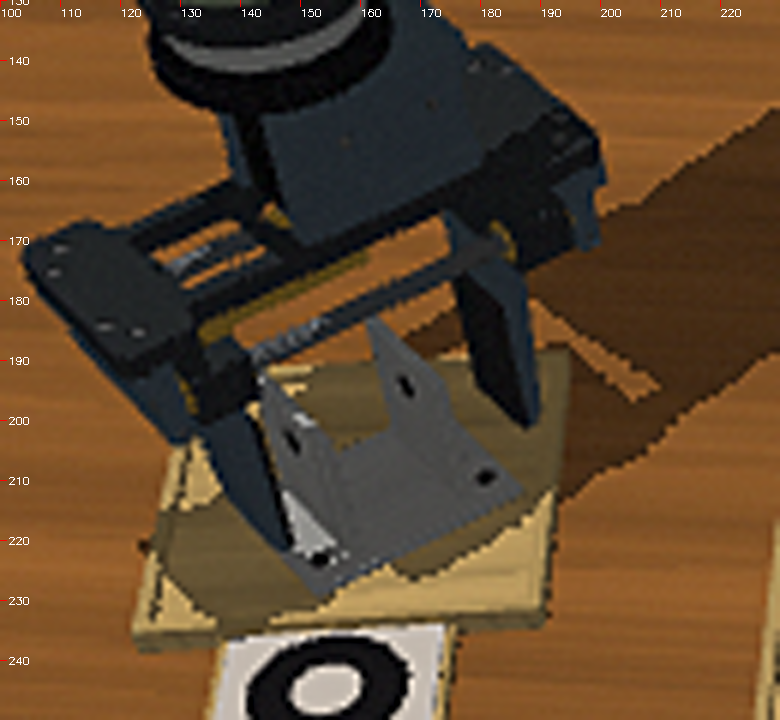

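The open fingers straddle the shoe's upright plates, with tips at about (148,222) and (188,201). I'll close them.

>>> jog_arm --series '[[[0,0,3],[0,0,0],0],[[0,0,3],[0,0,0],0],[[0,0,3],[0,0,0],0],[[0,0,3],[0,0,0],0],[[0,0,3],[0,0,0],0]]' --squeeze 30

```text
time_s: 1.87
ee_pos: [481.6, -350.0, 219.2]
ee_rot: [180.0, 0.3, -44.9]
force: [0.4, -0.0, -0.0]
gripper_width: 60.7
```

>>> jog_arm --series '[[[0,0,0],[0,0,0],0],[[0,0,0],[0,0,0],0],[[0,0,0],[0,0,0],0],[[0,0,0],[0,0,0],0],[[0,0,0],[0,0,0],0]]'

```text
time_s: 2.28
ee_pos: [482.0, -350.4, 219.9]
ee_rot: [180.0, 0.1, -44.9]
force: [0.4, -0.5, 2.7]
gripper_width: 49.7
```

>>> jog_arm --series '[[[0,0,15],[0,0,0],0],[[0,0,40],[0,0,0],0],[[0,0,80],[0,0,0],0],[[20,50,100],[0,0,0],0],[[30,90,100],[0,0,0],0]]'

```text
time_s: 2.7
ee_pos: [508.5, -275.4, 321.1]
ee_rot: [-179.9, -0.2, -45.2]
force: [1.2, 1.1, -4.3]
gripper_width: 49.8
```

```bash
python3 snap.py scene g2 100 320 110 260 3
```

```text
[ 508.5 -275.4  321.1] [-179.9   -0.2  -45.2] 49.80432089231253 [ 1.2  1.1 -4.3]
```

View pics/g2.png

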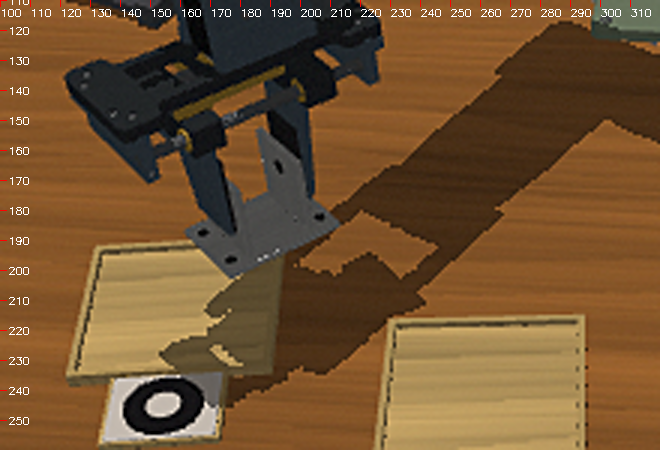

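The shoe is held upright, with its base at (155–212, 180–200). The next move takes it over the spare tray.

>>> jog_arm --series '[[[10,40,0],[0,0,0],0],[[20,80,0],[0,0,0],0],[[30,120,0],[0,0,0],0],[[36,147,0],[0,0,0],0],[[36,147,-15],[0,0,0],0]]'

```text
time_s: 3.17
ee_pos: [546.4, -114.9, 305.7]
ee_rot: [-179.4, 0.4, -44.7]
force: [0.7, -1.3, -4.3]
gripper_width: 49.9
```

>>> jog_arm --series '[[[0,0,-30],[0,0,0],0],[[0,0,-60],[0,0,0],0],[[0,0,-75],[0,0,0],0],[[0,0,-80],[0,0,0],0],[[0,0,-80],[0,0,0],0]]'

```text
time_s: 3.58
ee_pos: [544.9, -114.6, 223.9]
ee_rot: [-179.6, 0.8, -44.7]
force: [0.3, 0.4, -4.0]
gripper_width: 50.0
```

>>> jog_arm --series '[[[0,-7,0],[0,0,0],0],[[0,-14,0],[0,0,0],0],[[0,-14,0],[0,0,0],0],[[0,-14,-2],[0,0,0],0],[[0,-14,-3],[0,0,0],0]]'

```text
time_s: 4.0
ee_pos: [544.9, -128.9, 220.9]
ee_rot: [-179.6, 0.8, -44.7]
force: [-0.4, -1.0, -3.3]
gripper_width: 49.9
```

```bash
python3 snap.py side g3 290 410 140 250 6
```

```text
[ 544.9 -128.9  220.9] [-179.6    0.8  -44.7] 49.92431600766506 [-0.4 -1.  -3.3]
```

View pics/g3.png

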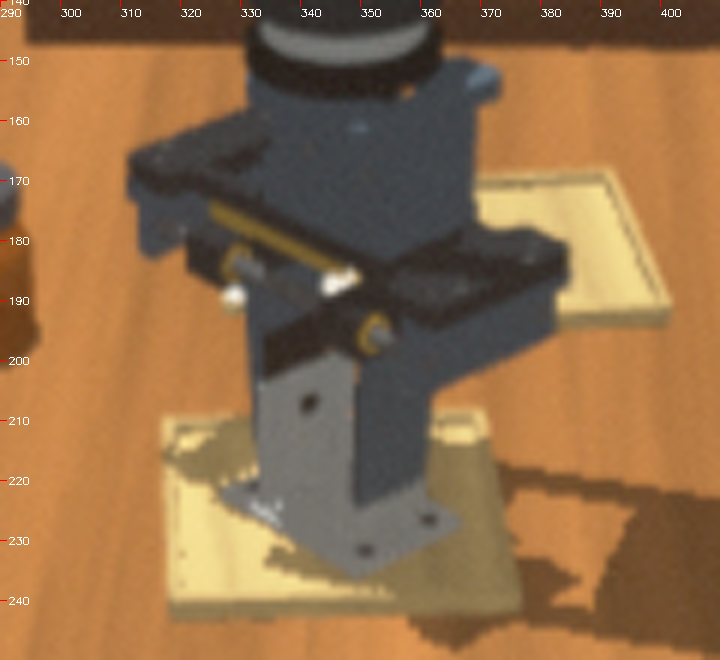

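The shoe sits inside the spare tray, with its base at (328–366, 222–236). I'll level it, lower it slightly and release.

>>> jog_arm --series '[[[0,0,0],[-0.015,-0.005,0],0],[[0,0,-1],[-0.015,-0.005,0],0],[[0,0,-2],[-0.015,-0.005,0],0],[[0,0,-2],[-0.015,-0.005,0],0],[[0,0,-2],[-0.015,-0.005,0],0]]'

```text
time_s: 4.47
ee_pos: [545.1, -128.6, 219.8]
ee_rot: [-180.0, -0.1, -44.6]
force: [-1.4, 0.7, 3.9]
gripper_width: 50.1
```

>>> jog_arm --series '[[[0,0,0],[0,0,0],1],[[0,0,0],[0,0,0],1],[[0,0,0],[0,0,0],1],[[0,0,0],[0,0,0],1],[[0,0,0],[0,0,0],1]]'

```text
time_s: 4.88
ee_pos: [545.1, -128.6, 219.7]
ee_rot: [-180.0, -0.1, -44.7]
force: [0.1, 0.3, -0.4]
gripper_width: 80.2
```

>>> jog_arm --series '[[[0,0,30],[0,0,0],1],[[0,0,70],[0,0,0],1],[[0,15,100],[0,0,0],1],[[-5,50,110],[0,0,0],1],[[-10,91,110],[0,0,0],1]]'

```text
time_s: 5.3
ee_pos: [536.1, -38.2, 333.2]
ee_rot: [-179.7, -0.5, -44.9]
force: [0.5, 0.0, 0.1]
gripper_width: 91.3
```

>>> jog_arm --series '[[[-22,190,0],[0,0,0],1],[[-22,190,0],[0,0,0],1],[[-22,190,0],[0,0,0],1],[[-22,190,0],[0,0,0],1],[[-22,190,0],[0,0,0],1]]'

```text
time_s: 5.72
ee_pos: [513.3, 155.2, 333.4]
ee_rot: [-179.6, -0.4, -44.7]
force: [1.0, 0.2, 0.2]
gripper_width: 91.1
```

>>> jog_arm --series '[[[-22,170,-20],[0,0,0],1],[[-22,170,-40],[0,0,0],1],[[-22,170,-40],[0,0,0],1],[[-22,170,-40],[0,0,0],1],[[-22,170,-40],[0,0,0],1]]'

```text
time_s: 6.13
ee_pos: [490.1, 329.5, 291.6]
ee_rot: [-179.6, -0.3, -44.5]
force: [-0.0, 0.5, -0.1]
gripper_width: 91.1
```

```bash
python3 snap.py side g4 260 420 150 420 2;python3 snap.py scene g5 200 330 190 290 6
```

```text
[490.1 329.5 291.6] [-179.6   -0.3  -44.5] 91.0874863291898 [-0.   0.5 -0.1]
[490.2 329.5 291.5] [-179.7   -0.3  -44.5] 91.16452195968536 [-0.4  1.8  0.1]
```

View pics/g4.png

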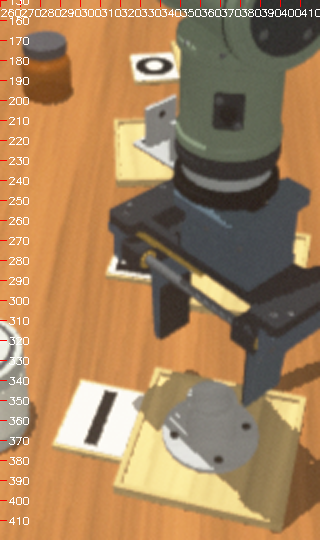

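View pics/g5.png

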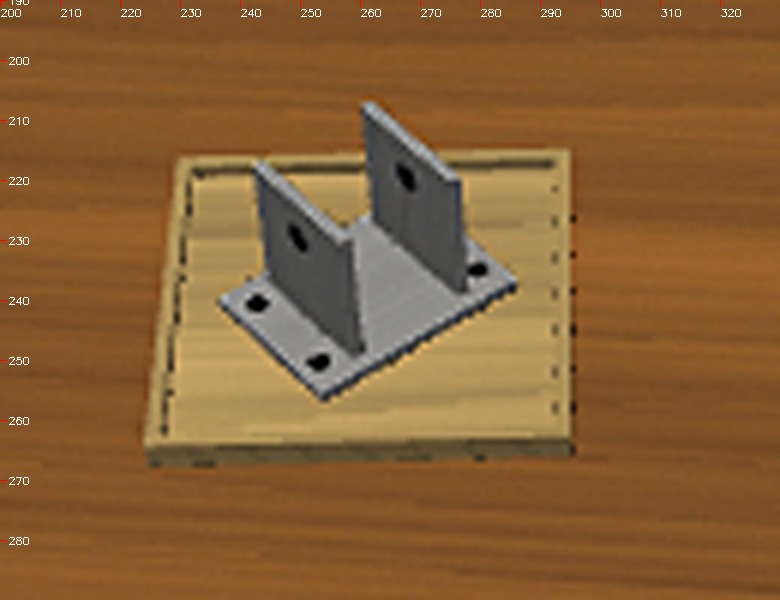

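The shoe stands flat in the spare tray, with base corners at (236,240), (253,256) and (286,237). The gripper is above the flange, so I'll lower it.

>>> jog_arm --series '[[[1,-3,-25],[0,0,0],1],[[1,-3,-50],[0,0,0],1],[[1,-3,-70],[0,0,0],1],[[1,-3,-80],[0,0,0],1],[[1,-3,-82],[0,0,0],1]]'

```text
time_s: 6.65
ee_pos: [491.5, 322.7, 208.5]
ee_rot: [-179.9, -0.4, -44.6]
force: [0.2, -0.1, 0.3]
gripper_width: 91.3
```

>>> jog_arm --series '[[[0,0,0],[0,0,0],0],[[0,0,0],[0,0,0],0],[[0,0,0],[0,0,0],0],[[0,0,0],[0,0,0],0],[[0,0,0],[0,0,0],0]]' --squeeze 30

```text
time_s: 7.07
ee_pos: [491.8, 322.8, 209.5]
ee_rot: [-179.8, -0.4, -44.6]
force: [0.1, 0.0, -0.6]
gripper_width: 60.6
```

>>> jog_arm --series '[[[0,0,0],[0,0,0],0],[[0,0,0],[0,0,0],0],[[0,0,0],[0,0,0],0],[[0,0,0],[0,0,0],0],[[0,0,0],[0,0,0],0]]'

```text
time_s: 7.48
ee_pos: [491.6, 323.2, 210.0]
ee_rot: [-179.8, -0.3, -44.6]
force: [-2.7, 2.6, 4.7]
gripper_width: 42.4
```

```bash
python3 snap.py side g6 280 420 300 420 5
```

```text
[491.6 323.2 210. ] [-179.8   -0.3  -44.6] 42.44524026203663 [-2.7  2.6  4.7]
```

View pics/g6.png

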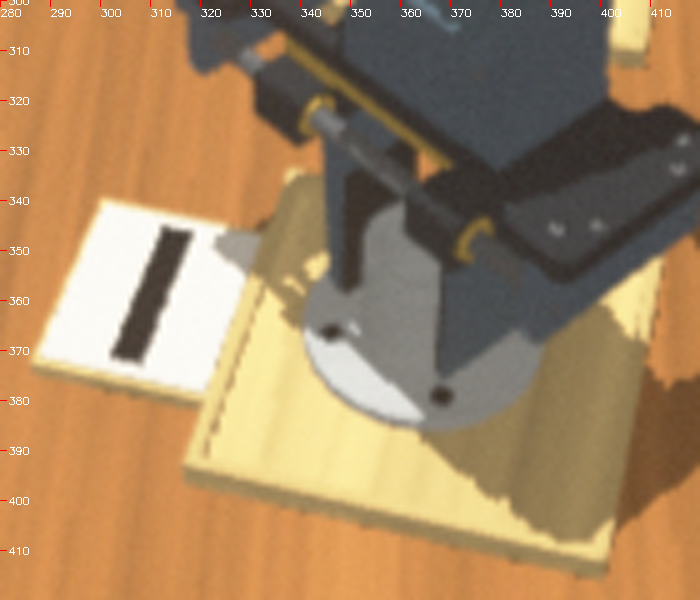

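The fingers hold the collar at 42.4 mm. The disc, at (341–389, bottom 386), has barely moved. I'll lift it and check.

>>> jog_arm --series '[[[0,0,10],[0,0,0],0],[[0,0,30],[0,0,0],0],[[0,0,65],[0,0,0],0],[[0,0,105],[0,0,0],0],[[0,0,130],[0,0,0],0]]' --squeeze 35

```text
time_s: 7.95
ee_pos: [492.0, 322.9, 342.9]
ee_rot: [-179.7, -0.4, -44.6]
force: [1.3, 1.5, -4.7]
gripper_width: 42.7
```

```bash
python3 snap.py side g7 230 420 200 400 4; python3 snap.py scene g8 400 560 110 260 5
```

```text
[492.  322.9 342.9] [-179.7   -0.4  -44.6] 42.68757046815527 [ 1.3  1.5 -4.7]
[492.8 323.5 347.6] [-179.2   -0.5  -44.6] 42.60545745449338 [ 1.2  1.2 -0.9]
```

View pics/g7.png

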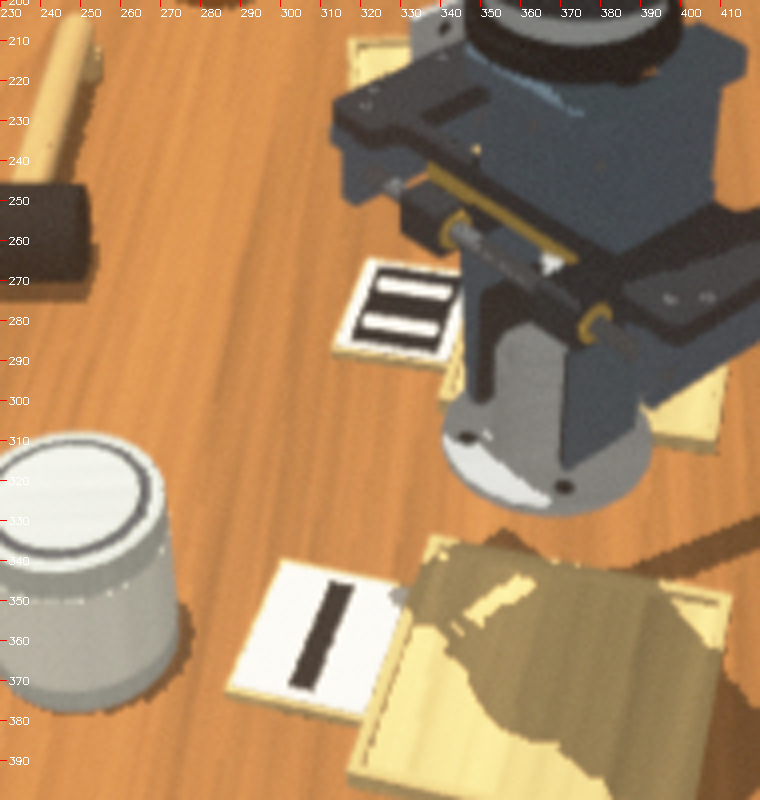

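View pics/g8.png

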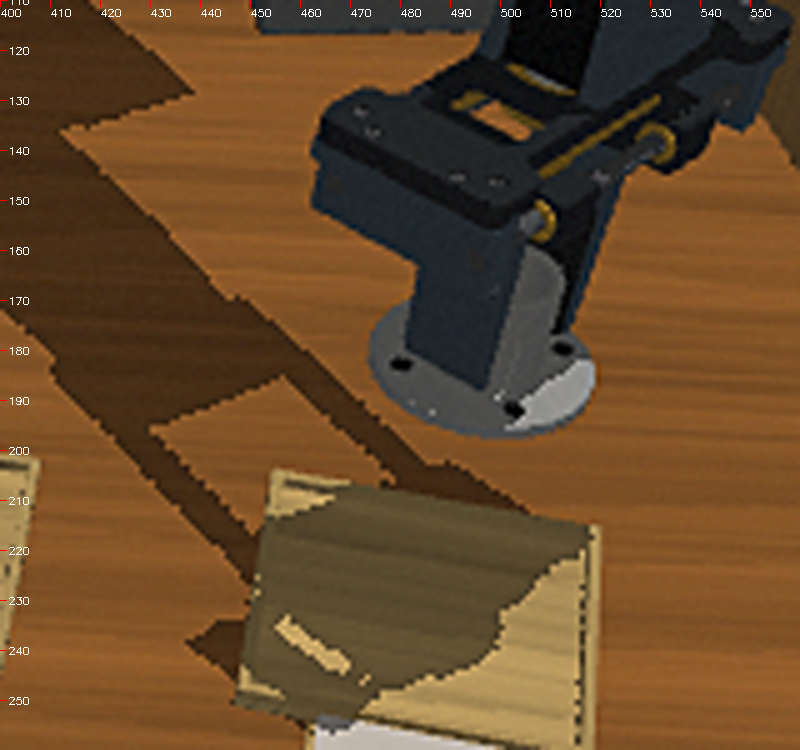

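```bash
python3 - <<'E'
from h import *
th=np.linspace(0,2*np.pi,400)
def ext(n,x,y,z):
    p=np.vstack([proj(C[n],np.c_[x+42*np.cos(th),y+42*np.sin(th),np.full(400,zz)]) for zz in (z,z+6)])
    return np.array([p[:,0].min(),p[:,0].max(),p[:,1].max()])
o={'side':np.array([340.4,392.9,328.8]),'scene':np.array([473.8,519.2,197.6])}
for n,dz in (('side',0),('scene',0)):
  for z in (138,142):
    s=least_squares(lambda p:ext(n,*p,z)-o[n],[495,325]);print(n,z,s.x,s.fun)
E
```

```text
side 138 [492.61760058 323.94165211] [-0.33473325  0.3293613  -0.03876536]
side 142 [492.73472807 327.92957671] [-0.52256444  0.51411972 -0.06092434]
scene 138 [488.92744254 328.34309996] [-0.09129573  0.08984369 -0.00780292]
scene 142 [493.66753257 326.73623361] [-0.22304131  0.21947369 -0.01916907]
```

The flange is held upright, with its axis about 1–3 mm from the tool axis. I'll carry it to the ring tray.

>>> jog_arm --series '[[[-1,-41,0],[0,0,0],0],[[-2,-82,0],[0,0,0],0],[[-3,-123,0],[0,0,0],0],[[-4,-164,0],[0,0,0],0],[[-5,-205,0],[0,0,0],0]]'

```text
time_s: 8.47
ee_pos: [486.4, 116.3, 342.2]
ee_rot: [-179.5, -0.4, -44.6]
force: [1.6, 0.1, -4.3]
gripper_width: 42.7
```

>>> jog_arm --series '[[[-1,-41,0],[0,0,0],0],[[-2,-82,0],[0,0,0],0],[[-3,-123,0],[0,0,0],0],[[-4,-164,0],[0,0,0],0],[[-5,-205,0],[0,0,0],0]]'

```text
time_s: 8.88
ee_pos: [479.9, -90.8, 340.0]
ee_rot: [-179.7, -0.2, -44.5]
force: [1.4, 0.2, -4.5]
gripper_width: 42.8
```

>>> jog_arm --series '[[[-1,-41,0],[0,0,0],0],[[-2,-82,0],[0,0,0],0],[[-3,-123,0],[0,0,0],0],[[-4,-164,0],[0,0,0],0],[[-5,-200,0],[0,0,0],0]]'

```text
time_s: 9.3
ee_pos: [473.6, -293.3, 337.4]
ee_rot: [-179.9, 0.0, -44.6]
force: [0.6, 0.9, -3.5]
gripper_width: 42.6
```

>>> jog_arm --series '[[[2,-35,0],[0,0,0],0],[[4,-68,-20],[0,0,0],0],[[4,-68,-50],[0,0,0],0],[[4,-68,-80],[0,0,0],0],[[4,-68,-90],[0,0,0],0]]'

```text
time_s: 9.72
ee_pos: [474.9, -360.6, 240.4]
ee_rot: [-180.0, 0.8, -44.7]
force: [-1.5, 0.6, -5.5]
gripper_width: 42.7
```

>>> jog_arm --series '[[[0,0,-10],[0,0,0],0],[[0,0,-20],[0,0,0],0],[[0,0,-28],[0,0,0],0],[[0,0,-31],[0,0,0],0],[[0,0,-31],[0,0,0],0]]'

```text
time_s: 10.13
ee_pos: [475.3, -360.4, 210.5]
ee_rot: [-180.0, 0.7, -44.6]
force: [0.6, 0.1, -4.7]
gripper_width: 42.8
```

```bash
python3 snap.py side g9 300 420 110 220 6; python3 snap.py scene g10 100 230 160 270 6
```

```text
[ 475.3 -360.4  210.5] [-180.     0.7  -44.6] 42.784299986852616 [ 0.6  0.1 -4.7]
[ 475.5 -360.6  210.5] [-180.     0.6  -44.6] 43.07838539543664 [ 0.3  0.5 -4.4]
```

View pics/g9.png

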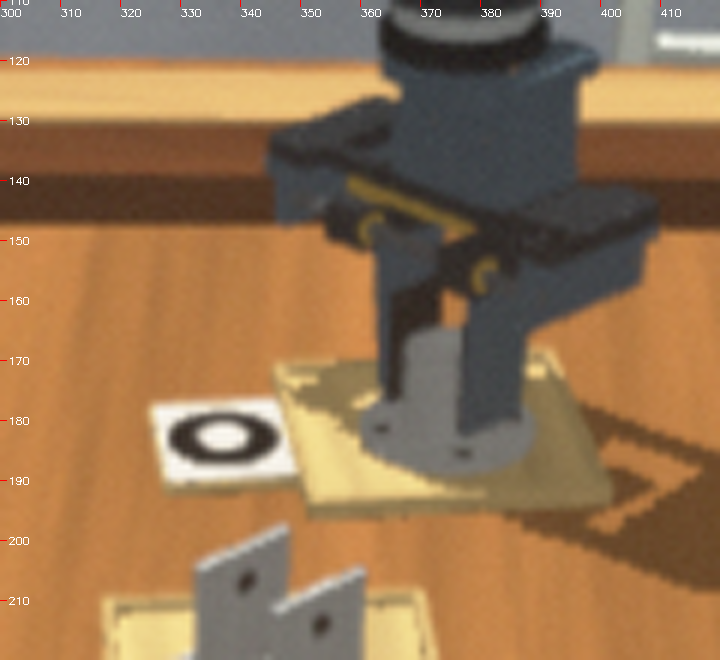

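View pics/g10.png

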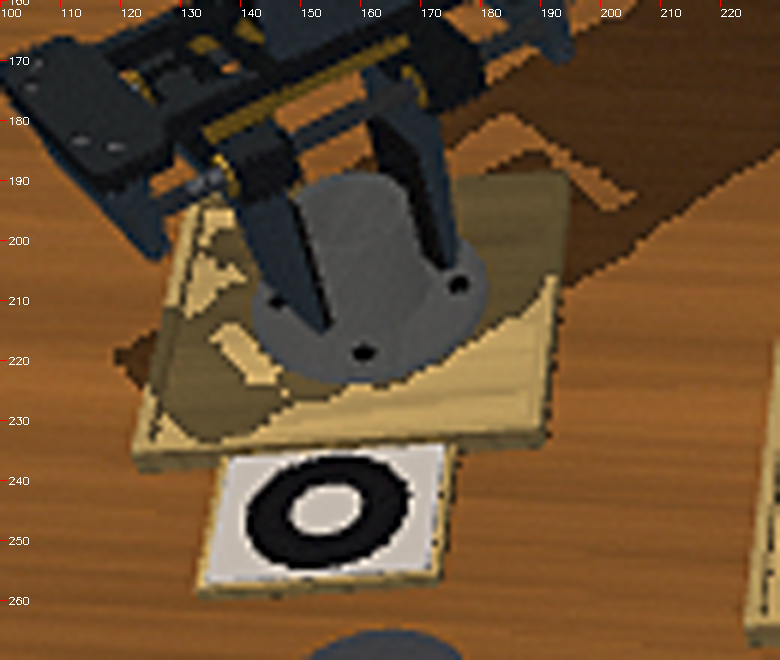

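The disc looks central in the ring tray, at scene (142–181). I'll shift it 2 mm in x, level it, lower it and release.

>>> jog_arm --series '[[[2,0,0],[-0.007,-0.007,0],0],[[2,0,-1],[-0.007,-0.007,0],0],[[2,0,-2],[-0.007,-0.007,0],0],[[2,0,-2],[-0.007,-0.007,0],0],[[2,0,-2],[-0.007,-0.007,0],0]]'

```text
time_s: 10.65
ee_pos: [478.1, -360.9, 209.9]
ee_rot: [-179.9, -0.1, -44.6]
force: [0.9, 1.2, 6.0]
gripper_width: 42.8
```

>>> jog_arm --series '[[[0,0,0],[0,0,0],1],[[0,0,0],[0,0,0],1],[[0,0,0],[0,0,0],1],[[0,0,0],[0,0,0],1],[[0,0,0],[0,0,0],1]]'

```text
time_s: 11.07
ee_pos: [478.0, -360.9, 209.7]
ee_rot: [-179.9, -0.1, -44.6]
force: [-0.3, 0.3, -0.1]
gripper_width: 73.7
```

>>> jog_arm --series '[[[0,0,25],[0,0,0],1],[[0,0,60],[0,0,0],1],[[0,0,95],[0,0,0.12],1],[[0,30,120],[0,0,0.24],1],[[0,70,120],[0,0,0.36],1]]'

```text
time_s: 11.48
ee_pos: [479.4, -293.1, 335.2]
ee_rot: [179.9, -0.8, -23.9]
force: [1.8, 0.4, -0.3]
gripper_width: 90.9
```

>>> jog_arm --series '[[[0,40,0],[0,0,0.12],1],[[0,80,0],[0,0,0.24],1],[[0,120,0],[0,0,0.36],1],[[0,160,0],[0,0,0.48],1],[[0,200,0],[0,0,0.6],1]]'

```text
time_s: 11.9
ee_pos: [478.9, -91.3, 335.3]
ee_rot: [179.9, -0.8, 10.8]
force: [0.8, 0.7, -0.0]
gripper_width: 91.2
```

>>> jog_arm --series '[[[0,40,0],[0,0,0.12],1],[[0,80,0],[0,0,0.24],1],[[0,120,0],[0,0,0.36],1],[[0,150,0],[0,0,0.48],1],[[0,150,0],[0,0,0.6],1]]'

```text
time_s: 12.32
ee_pos: [478.5, 63.0, 335.3]
ee_rot: [180.0, -0.9, 45.8]
force: [-0.1, -0.8, -0.6]
gripper_width: 91.0
```

```bash
python3 snap.py side g11 320 410 150 210 8; python3 snap.py scene g12 110 210 170 270 6
```

```text
[478.5  63.  335.3] [180.   -0.9  45.8] 91.039860701427 [-0.1 -0.8 -0.6]
[478.6  61.1 335.2] [179.9  -0.8  46. ] 91.11804243441671 [-0.1  0.7  0.1]
```

View pics/g11.png

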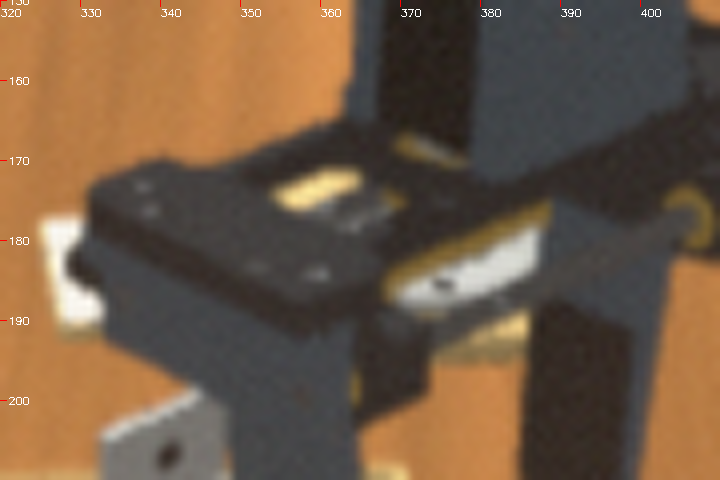

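View pics/g12.png

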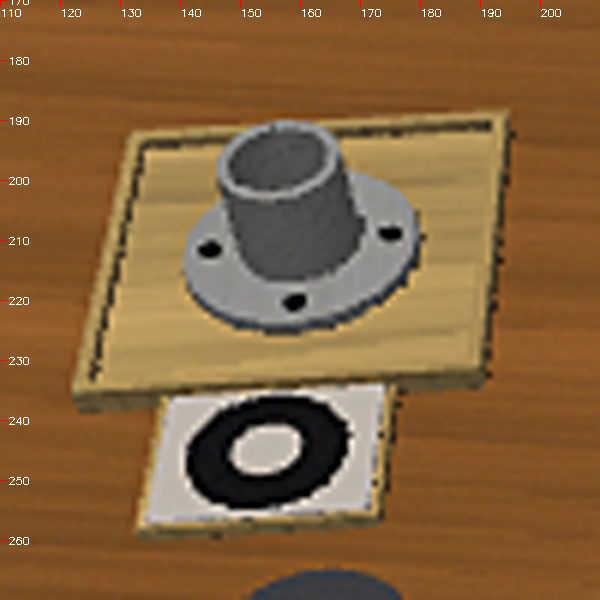

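The flange stands upright in its ring tray, with the collar top centred near scene (156,196). I'll go on to the handle.

>>> jog_arm --series '[[[-5,18,0],[-0.01,0.01,0.12],1],[[-11,36,0],[-0.01,0.01,0.24],1],[[-11,36,0],[-0.01,0.01,0.36],1],[[-11,36,0],[-0.01,0.01,0.48],1],[[-11,36,-20],[-0.01,0.01,0.6],1]]'

```text
time_s: 12.83
ee_pos: [469.0, 95.5, 317.8]
ee_rot: [179.7, -0.2, 79.8]
force: [0.8, -0.0, 0.2]
gripper_width: 91.3
```

```bash
python3 - <<'E'
from h import *
print(ray(C['scene'],pix((279.5,160),110,170,6),51))
from workcell import telemetry
print(telemetry.state()['qpos'].round(1))
E
```

```text
[ 477.59101434 -359.37212379   51.        ]
[ 1.010e+01  1.410e+01  1.095e+02  1.000e-01  5.610e+01 -6.970e+01]
```

>>> jog_arm --series '[[[-1,1,-25],[0,0,0.105],1],[[-1,1,-60],[0,0,0.105],1],[[-1,1,-85],[0,0,0.105],1],[[-1,1,-100],[0,0,0.105],1],[[-1,1,-102],[0,0,0.105],1]]'

```text
time_s: 13.25
ee_pos: [466.9, 95.3, 213.1]
ee_rot: [-179.9, -0.1, 85.5]
force: [-0.5, -1.1, -0.2]
gripper_width: 91.0
```

```bash
python3 snap.py side g13 310 440 210 320 6
```

```text
[466.9  95.3 213.1] [-1.799e+02 -1.000e-01  8.550e+01] 90.98485192544177 [-0.5 -1.1 -0.2]
```

View pics/g13.png

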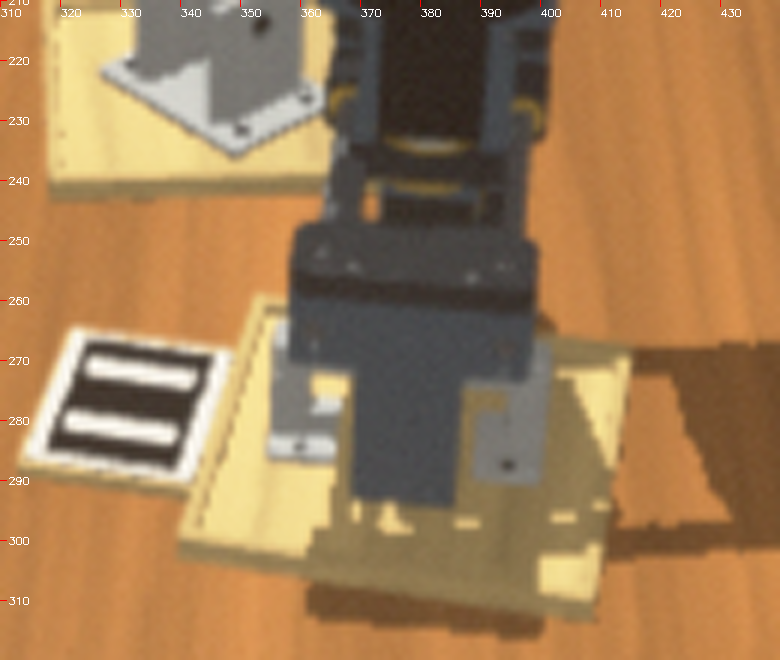

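The fingers are between the feet, at (369–387), over the middle of the bar. I'll close them.

>>> jog_arm --series '[[[0,0,2],[0,0,0],0],[[0,0,2],[0,0,0],0],[[0,0,2],[0,0,0],0],[[0,0,2],[0,0,0],0],[[0,0,2],[0,0,0],0]]' --squeeze 25

```text
time_s: 13.72
ee_pos: [467.7, 95.5, 217.1]
ee_rot: [179.9, -0.1, 85.6]
force: [-0.1, 0.5, -0.7]
gripper_width: 60.7
```

>>> jog_arm --series '[[[0,0,0],[0,0,0],0],[[0,0,0],[0,0,0],0],[[0,0,0],[0,0,0],0],[[0,0,0],[0,0,0],0],[[0,0,0],[0,0,0],0]]'

```text
time_s: 14.13
ee_pos: [467.7, 95.5, 217.1]
ee_rot: [179.9, -0.1, 85.6]
force: [1.2, -0.5, 0.4]
gripper_width: 27.1
```

>>> jog_arm --series '[[[0,0,0],[0,0,0],0],[[0,0,0],[0,0,0],0],[[0,0,0],[0,0,0],0],[[0,0,0],[0,0,0],0],[[0,0,0],[0,0,0],0]]' --squeeze 30

```text
time_s: 14.55
ee_pos: [467.7, 95.5, 216.9]
ee_rot: [179.9, -0.1, 85.6]
force: [0.3, -0.4, -1.3]
gripper_width: 15.7
```

>>> jog_arm --series '[[[0,0,15],[0,0,0],0],[[0,0,40],[0,0,0],0],[[0,0,75],[0,0,0],0],[[0,0,105],[0,0,0],0],[[2,30,110],[0,0,0],0]]'

```text
time_s: 14.97
ee_pos: [470.5, 123.3, 331.6]
ee_rot: [179.4, -0.1, 85.4]
force: [1.3, -0.8, -2.3]
gripper_width: 15.5
```

>>> jog_arm --series '[[[4,40,0],[0,0,0],0],[[8,80,0],[0,0,0],0],[[12,120,0],[0,0,0],0],[[16,160,0],[0,0,0],0],[[19,190,0],[0,0,0],0]]'

```text
time_s: 15.38
ee_pos: [489.2, 316.3, 331.2]
ee_rot: [179.4, -0.2, 85.4]
force: [0.4, 0.7, -2.1]
gripper_width: 15.6
```

```bash
python3 snap.py side g14 260 440 210 420 3
```

```text
[489.2 316.3 331.2] [179.4  -0.2  85.4] 15.58443210912137 [ 0.4  0.7 -2.1]
```

View pics/g14.png

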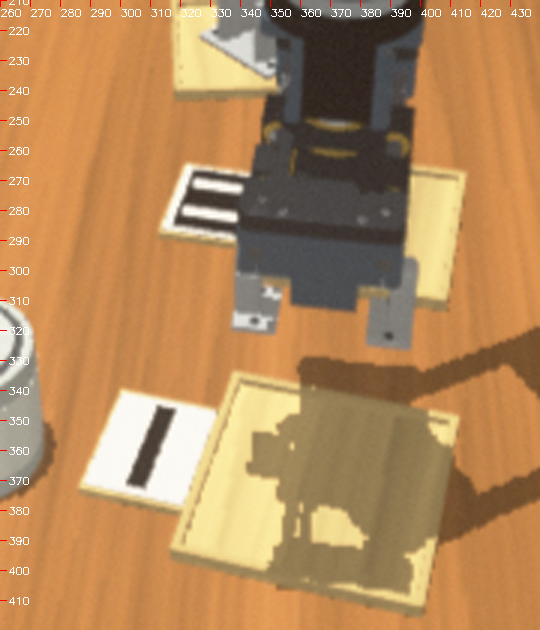

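The handle hangs level, with its feet at side (338–352, 318) and (383–397, 324). I'll lower it into the bar tray.

>>> jog_arm --series '[[[-1,17,-10],[-0.003,0.01,0],0],[[-1,17,-40],[-0.003,0.01,0],0],[[-1,17,-70],[-0.003,0.01,0],0],[[-1,17,-95],[-0.003,0.01,0],0],[[-1,17,-100],[-0.003,0.01,0],0]]'

```text
time_s: 15.85
ee_pos: [487.2, 336.3, 226.2]
ee_rot: [-179.6, 0.1, 85.5]
force: [-0.0, -0.5, -2.8]
gripper_width: 15.9
```

>>> jog_arm --series '[[[0,0,-3],[0,0,0],0],[[0,0,-6],[0,0,0],0],[[0,0,-8],[0,0,0],0],[[0,0,-8],[0,0,0],0],[[0,0,-8],[0,0,0],0]]'

```text
time_s: 16.27
ee_pos: [487.6, 336.4, 219.4]
ee_rot: [-179.7, -0.0, 85.5]
force: [0.4, 0.3, -1.9]
gripper_width: 15.6
```

```bash
python3 snap.py side g15 285 425 300 420 5
```

```text
[487.6 336.4 219.4] [-179.7   -0.    85.5] 15.621666773414086 [ 0.4  0.3 -1.9]
```

View pics/g15.png

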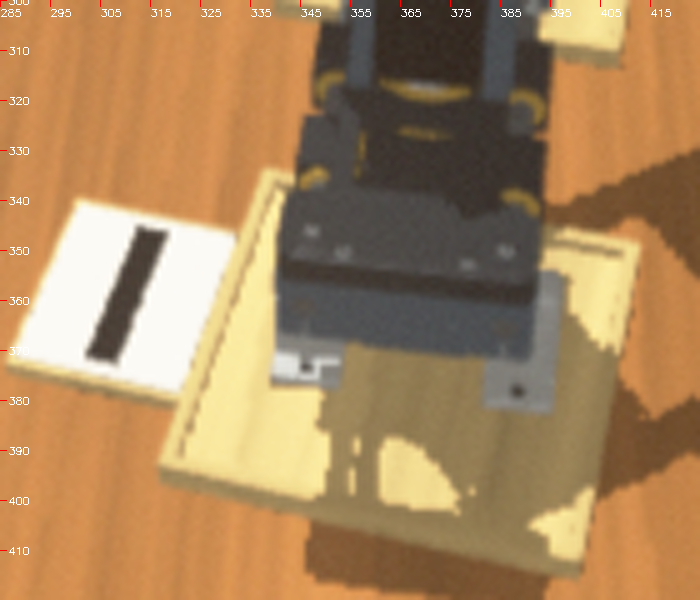

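Both feet are inside the tray, at (339–352, 377) and (382–395, 382). I'll trim y by −2 mm, set it down and release.

>>> jog_arm --series '[[[0,-2,0],[0,0,0],0],[[0,-2,-1],[0,0,0],0],[[0,-2,-2],[0,0,0],0],[[0,-2,-3],[0,0,0],0],[[0,-2,-3],[0,0,0],0]]'

```text
time_s: 16.73
ee_pos: [487.5, 334.4, 217.0]
ee_rot: [-179.7, -0.0, 85.5]
force: [-1.4, -1.0, 2.1]
gripper_width: 16.1
```

>>> jog_arm --series '[[[0,0,0],[0,0,0],1],[[0,0,0],[0,0,0],1],[[0,0,0],[0,0,0],1],[[0,0,0],[0,0,0],1],[[0,0,0],[0,0,0],1]]'

```text
time_s: 17.15
ee_pos: [487.6, 334.4, 216.9]
ee_rot: [-179.7, -0.0, 85.5]
force: [-0.3, -0.3, -1.0]
gripper_width: 46.1
```

>>> jog_arm --series '[[[0,0,10],[0,0,0],1],[[0,0,35],[0,0,0],1],[[0,0,70],[0,0,0],1],[[0,0,105],[0,0,0],1],[[0,0,115],[0,0,0],1]]'

```text
time_s: 17.57
ee_pos: [488.5, 335.1, 338.3]
ee_rot: [179.8, -0.4, 85.5]
force: [0.4, 0.7, 1.2]
gripper_width: 79.6
```

>>> jog_arm --series '[[[4,-40,0],[0,0,-0.12],1],[[8,-80,0],[0,0,-0.24],1],[[12,-120,0],[0,0,-0.36],1],[[16,-160,0],[0,0,-0.48],1],[[20,-200,0],[0,0,-0.6],1]]'

```text
time_s: 17.98
ee_pos: [508.1, 133.4, 338.8]
ee_rot: [179.8, -0.4, 50.9]
force: [0.7, -0.1, -0.1]
gripper_width: 91.1
```

>>> jog_arm --series '[[[4,-40,0],[0,0,-0.12],1],[[8,-80,0],[0,0,-0.24],1],[[12,-120,0],[0,0,-0.36],1],[[16,-160,0],[0,0,-0.48],1],[[20,-200,0],[0,0,-0.6],1]]'

```text
time_s: 18.4
ee_pos: [527.8, -68.6, 339.4]
ee_rot: [179.7, -0.5, 16.1]
force: [0.8, 0.0, 0.1]
gripper_width: 91.0
```

>>> jog_arm --series '[[[4,-30,0],[0,0,-0.12],1],[[8,-56,0],[0,0,-0.24],1],[[15,-56,0],[0,0,-0.36],1],[[15,-56,0],[0,0,-0.48],1],[[15,-56,0],[0,0,-0.6],1]]'

```text
time_s: 18.82
ee_pos: [542.9, -125.4, 339.5]
ee_rot: [179.8, -0.5, -18.7]
force: [0.7, 0.3, -0.1]
gripper_width: 91.2
```

```bash
python3 snap.py side g16 285 425 325 415 5; python3 snap.py scene g17 440 530 195 285 6
```

```text
[ 542.9 -125.4  339.5] [179.8  -0.5 -18.7] 91.16695799267652 [ 0.7  0.3 -0.1]
[ 542.8 -125.1  339.6] [179.8  -0.5 -18.8] 91.50431684798103 [-0.  -0.4  0.1]
```

View pics/g16.png

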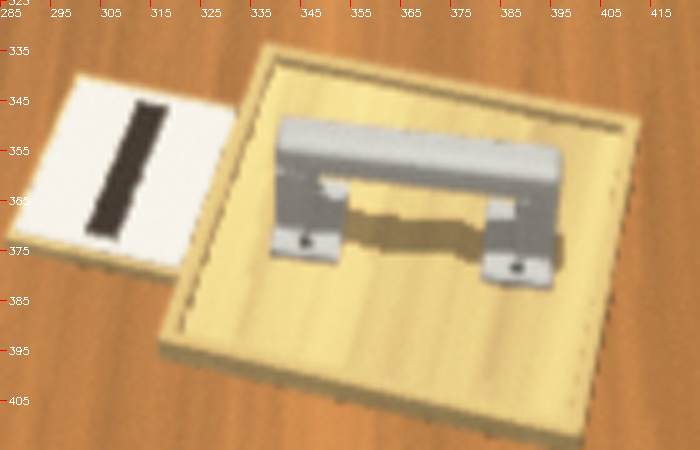

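View pics/g17.png

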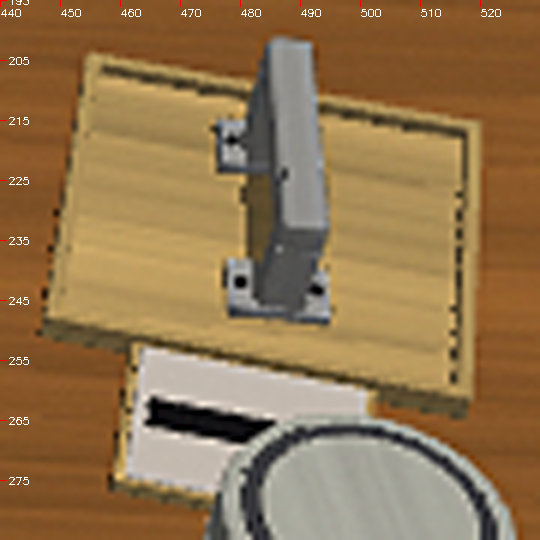

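```bash
python3 - <<'E'
from h import *
H=[[-48,-8,51],[-48,8,51],[48,-8,51],[48,8,51]]
P=pix([(272,38),(312,42),(277,225),(328,228)],440,195,6); g=ray(C['scene'],P.mean(0),51)
o1=[('scene',H,P)]
o2=[('side',[H[2],H[0],H[1],H[3]],pix([(281,116),(561,147),(558,184),(276,152)],285,325,5))]
for o in (o1,o2,o1+o2): print(fit(o,[*g[:2],-.05]))
# feet bottom near-edge, scene
for q in [(226,318),(329,324),(217,172)]: print(ray(C['scene'],pix(q,440,195,6),5))
E
```

```text
(array([487.80891728, 334.20615418]), np.float64(-5.87754164165996), np.float64(0.57))
(array([486.46611739, 338.0937726 ]), np.float64(-4.413741481059983), np.float64(0.78))
(array([486.58937466, 336.05757288]), np.float64(-5.314241368742822), np.float64(1.45))
[533.55459926 313.90387506   5.        ]
[533.78418629 348.3793244    5.        ]
[460.74440509 319.84207357   5.        ]
```

The handle is upright and within about 3 mm of the tray middle in both cameras. Now for the shoe.

>>> jog_arm --series '[[[2,-3,0],[0.006,0.007,-0.12],1],[[2,-3,0],[0.006,0.007,-0.24],1],[[2,-3,-20],[0.006,0.007,-0.36],1],[[2,-3,-45],[0.006,0.007,-0.452],1],[[2,-3,-60],[0.006,0.007,-0.452],1]]'

```text
time_s: 19.33
ee_pos: [544.1, -127.5, 278.2]
ee_rot: [179.8, 0.1, -44.1]
force: [0.3, -0.2, -0.4]
gripper_width: 91.2
```

>>> jog_arm --series '[[[0,0,-20],[0,0,0],1],[[0,0,-40],[0,0,0],1],[[0,0,-55],[0,0,0],1],[[0,0,-58],[0,0,0],1],[[0,0,-58],[0,0,0],1]]'

```text
time_s: 19.75
ee_pos: [543.9, -127.2, 219.5]
ee_rot: [179.7, 0.2, -44.0]
force: [-0.1, -1.1, 0.1]
gripper_width: 90.9
```

>>> jog_arm --series '[[[0,0,0],[0,0,0],0],[[0,0,0],[0,0,0],0],[[0,0,0],[0,0,0],0],[[0,0,0],[0,0,0],0],[[0,0,0],[0,0,0],0]]' --squeeze 30

```text
time_s: 20.17
ee_pos: [544.0, -127.3, 220.1]
ee_rot: [179.8, 0.2, -44.0]
force: [-0.1, 0.7, 0.4]
gripper_width: 60.8
```

>>> jog_arm --series '[[[0,0,0],[0,0,0],0],[[0,0,0],[0,0,0],0],[[0,0,0],[0,0,0],0],[[0,0,0],[0,0,0],0],[[0,0,0],[0,0,0],0]]'

```text
time_s: 20.58
ee_pos: [544.4, -127.5, 220.6]
ee_rot: [179.8, 0.1, -43.9]
force: [1.1, -0.8, 2.4]
gripper_width: 49.7
```

>>> jog_arm --series '[[[0,0,15],[0,0,0],0],[[0,0,40],[0,0,0],0],[[0,0,75],[0,0,0],0],[[0,0,105],[0,0,0],0],[[-8,25,115],[0,0,0],0]]'

```text
time_s: 21.0
ee_pos: [538.2, -104.9, 339.2]
ee_rot: [180.0, -0.4, -44.1]
force: [1.6, 1.0, -3.3]
gripper_width: 49.8
```

>>> jog_arm --series '[[[-12,35,0],[0,0,0],0],[[-25,70,0],[0,0,0],0],[[-38,105,0],[0,0,0],0],[[-50,140,0],[0,0,0],0],[[-60,170,0],[0,0,0],0]]'

```text
time_s: 21.42
ee_pos: [476.1, 66.8, 337.9]
ee_rot: [179.8, -0.2, -44.1]
force: [-0.0, -0.4, -4.0]
gripper_width: 50.0
```

>>> jog_arm --series '[[[-5,15,0],[0,0,0],0],[[-11,31,-10],[0,0,0],0],[[-11,31,-40],[0,0,0],0],[[-11,31,-70],[0,0,0],0],[[-11,31,-85],[0,0,0],0]]'

```text
time_s: 21.83
ee_pos: [462.7, 98.0, 249.3]
ee_rot: [179.4, 0.1, -44.1]
force: [-0.7, -0.1, -3.8]
gripper_width: 49.9
```

>>> jog_arm --series '[[[0,0,-10],[0,0,0],0],[[0,0,-20],[0,0,0],0],[[0,0,-25],[0,0,0],0],[[0,0,-28],[0,0,0],0],[[0,0,-28],[0,0,0],0]]'

```text
time_s: 22.25
ee_pos: [462.2, 97.9, 221.2]
ee_rot: [179.3, 0.2, -44.1]
force: [-0.9, -0.1, -4.1]
gripper_width: 49.6
```

```bash
python3 snap.py side g18 310 440 220 320 6; python3 snap.py scene g19 320 430 160 260 6
```

```text
[462.2  97.9 221.2] [179.3   0.2 -44.1] 49.60148188199798 [-0.9 -0.1 -4.1]
[462.6  98.  221.4] [ 1.794e+02  1.000e-01 -4.410e+01] 49.82377746047971 [-0.4  0.6 -3.1]
```

View pics/g18.png

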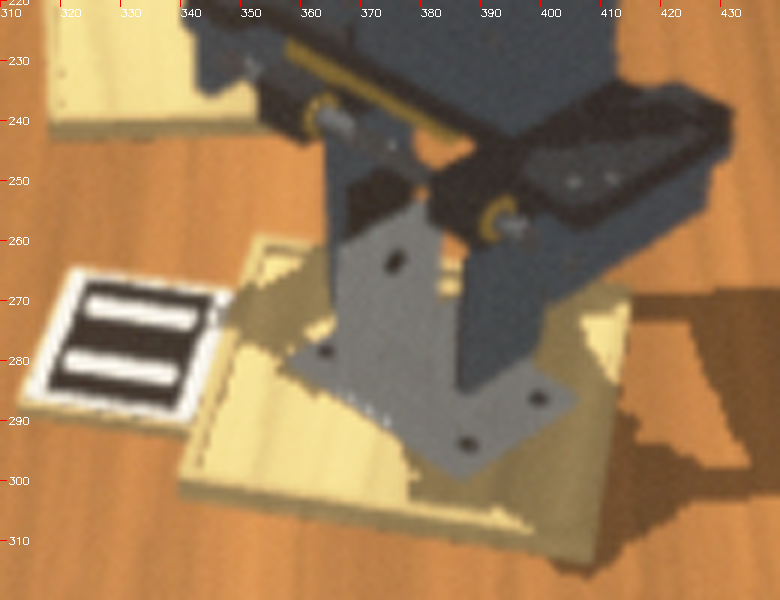

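View pics/g19.png

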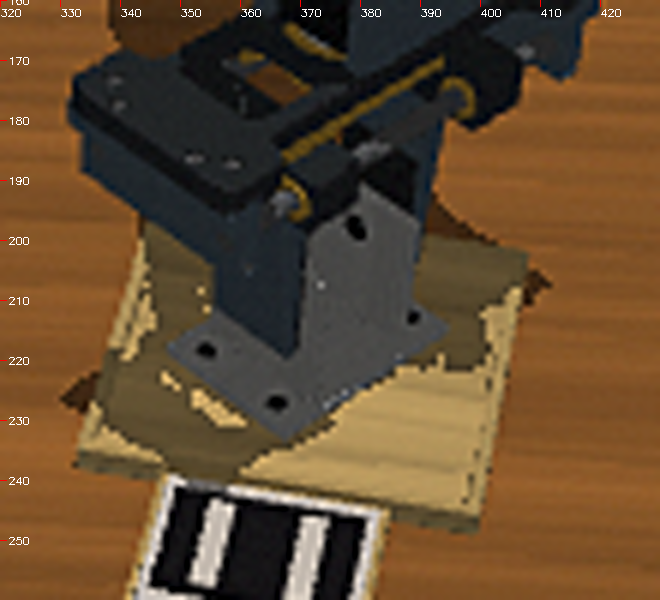

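The shoe's base is over the tray floor and near its middle, at scene (347–394). I'll shift it 3 mm in x, level it, set it down and release.

>>> jog_arm --series '[[[3,0,0],[0.006,-0.01,0],0],[[3,0,-1],[0.006,-0.01,0],0],[[3,0,-2],[0.006,-0.01,0],0],[[3,0,-2],[0.006,-0.01,0],0],[[3,0,-2],[0.006,-0.01,0],0]]'

```text
time_s: 22.77
ee_pos: [466.6, 98.1, 220.8]
ee_rot: [-179.8, -0.2, -44.1]
force: [1.1, 0.8, 5.6]
gripper_width: 49.9
```

>>> jog_arm --series '[[[0,0,0],[0,0,0],1],[[0,0,0],[0,0,0],1],[[0,0,0],[0,0,0],1],[[0,0,0],[0,0,0],1],[[0,0,0],[0,0,0],1]]'

```text
time_s: 23.18
ee_pos: [466.6, 98.1, 220.6]
ee_rot: [-179.8, -0.2, -44.1]
force: [0.2, -0.4, 0.1]
gripper_width: 80.0
```

>>> jog_arm --series '[[[0,0,15],[0,0,0],1],[[0,0,45],[0,0,0],1],[[0,0,80],[0,0,0],1],[[0,0,120],[0,0,0],1],[[0,0,160],[0,0,0],1]]'

```text
time_s: 23.6
ee_pos: [466.0, 98.0, 381.9]
ee_rot: [-179.9, -0.1, -44.1]
force: [1.3, 1.2, -0.7]
gripper_width: 91.3
```

>>> jog_arm --series '[[[0,-40,10],[0,0,0],1],[[0,-80,20],[0,0,0],1],[[0,-120,20],[0,0,0],1],[[0,-160,20],[0,0,0],1],[[0,-200,20],[0,0,0],1]]'

```text
time_s: 24.02
ee_pos: [465.5, -103.7, 402.3]
ee_rot: [-179.8, -0.2, -44.0]
force: [1.1, -0.0, 0.5]
gripper_width: 91.2
```

>>> jog_arm --series '[[[0,0,0],[0,0,0],1],[[0,0,0],[0,0,0],1],[[0,0,0],[0,0,0],1],[[0,0,0],[0,0,0],1],[[0,0,0],[0,0,0],1]]'

```text
time_s: 24.43
ee_pos: [465.5, -102.4, 402.1]
ee_rot: [-179.8, -0.1, -43.9]
force: [0.6, 0.5, 0.1]
gripper_width: 91.2
```

```bash
python3 snap.py side g20 310 420 220 320 6; python3 snap.py scene g21 325 415 180 270 6; python3 snap.py scene g22 0 640 120 480 1
```

```text
[ 465.5 -102.4  402.1] [-1.798e+02 -1.000e-01 -4.390e+01] 91.23316703763795 [0.6 0.5 0.1]
[ 465.6 -102.4  402.2] [-1.798e+02 -1.000e-01 -4.390e+01] 91.26608615509268 [-0.3 -0.5  0.1]
[ 465.6 -102.5  402.2] [-1.798e+02 -1.000e-01 -4.390e+01] 90.83210409805649 [-0.3 -0.9  0.2]
```

View pics/g20.png

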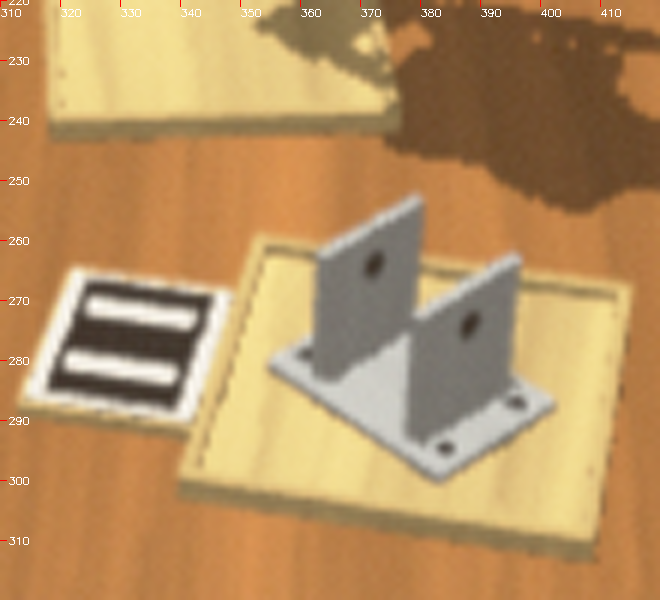

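View pics/g21.png

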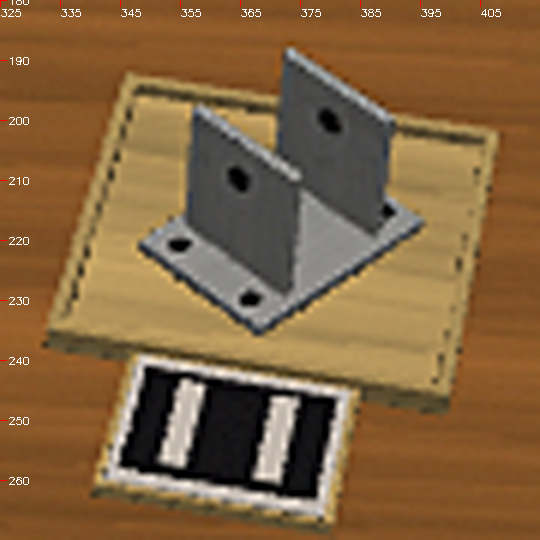

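View pics/g22.png

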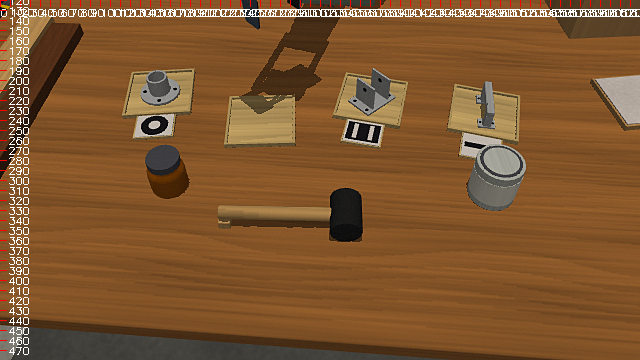

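```bash
python3 - <<'E'
from h import *
print(ray(C['scene'],pix((280.5,233.5),325,180,6),10), ray(C['side'],pix(((268+555)/2,(366+405)/2),310,220,6),10))
from workcell import env,telemetry
print(telemetry.state()['time_s']); print(env.job_done())
E
```

```text
[468.06900984  97.61898267  10.        ] [465.32929737 103.45484731  10.        ]
24.5833
the job is handed in; nothing more can be done
None
```

I sorted all three pieces into their own trays and handed the job in at 24.6 s of the 109 s allowed. I parked the shoe in the spare tray, moved the flange to the ring tray and the handle to the bar tray, then put the shoe in its own tray.

The last checks compare each piece with its tray's middle in the camera images:

| Piece | Scene camera | Side camera |
|---|---|---|
| Flange | about 1 mm off | not measured (view was blocked) |
| Handle | about 2 mm off | about 3 mm off |
| Shoe | about 2 mm off | about 4 mm off |

- **Agreement:** The two cameras differ by up to about 6 mm (shoe, in y) when locating the same piece. All offsets are well inside the 15 mm limit.
- **Upright:** All three pieces look upright and flat on their tray floors; I judged this by eye.
- **Bystanders:** The tin, jar and mallet look unmoved in the last scene picture.
- **Forces and arm:** The wrist readings I saw stayed below about 7 N. The arm ended clear of everything with the gripper open.
- **One oddity:** The gripper read about 42.7 mm on the flange's 44 mm collar, but the flange lifted and set down level.

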